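# Open the instrument case back onto its stop and stow the module

### The arm

A 6-joint arm with a two-finger parallel gripper is mounted at the origin on the work surface. World frame = base frame: x ahead of the robot, y to its left, z up, the work surface at z = 0. Lengths are in mm, angles in rad, forces in N, time in s.
With the tool pointing down it reaches from about 300 to 775 mm from the base axis. Payload 14.6 kg.
Tool frame: the origin (TCP) lies between the finger pads; the fingertips stand 19 mm ahead of it and the grasp point (between the pads) is the TCP; x points along the fingers, y is the direction in which the jaws open and shut, and the axes are right-handed (so a half turn about x gives the same grasp; the last joint's range is limited). The gripper opens to 94 mm and grips with 3 to 60 N. Pads are 16 mm wide; open, the fingers measure 119 mm over their backs; the gripper's body (75 mm by 177 mm) begins 78 mm behind the grasp point.
Start: joints at [-1.382, 0.3, 1.521, -0, 1.321, -0.067], TCP at [139.154, -532.095, 224.446] pointing down, gripper open.
Joint ranges: [-3.03, 3.03], [-0.79, 2.21], [0.23, 2.52], [-1.04, 4.18], [0, 3.07], [-2.55, 2.55]. Speed limits (rad/s): [2.22, 2.22, 2.57, 3.14, 3.14, 3.14].

### API

Orientations are given as [roll, pitch, yaw] about the fixed x, y, z axes, in that order (R = Rz(yaw) Ry(pitch) Rx(roll)).
In Python, from cell import manip gives the robot as it stands.
- The arm moves only by the tool jog_arm, never from a script. Its argument "series" is one flat list of numbers, 7 for each row, row after row: the turn, a rotation vector about the world's x, y, z in rad, then the shift along the world's x, y, z in m, then the opening, from -1 (shut) to 1 (fully open). A call has 1 to 20 rows; each row is the pose to reach, as a shift and turn from the pose commanded when the call began; what a row does not reach only later rows make up. A row lasts 1/8 s, in which the tool goes at most 62.5 mm and 10.7 degrees, less where a joint would pass 70% of its speed; a pose out of reach is approached as far as the arm can. A call with a gripper value outside its range is refused whole. The fingers move at their own pace and stop on an object; "squeeze" is the grip in N (left out, the last holds). Time passes only in rows, so rows that repeat a pose let the fingers close. It gives the time, the measured TCP pose, the force and the opening at its end, in the units of the state.
- manip.read_state(): the state, without advancing time (a new reading comes with each control period).
- manip.camera(name): name is "scene" or "top"; returns a dict with "color" (400x640x3 uint8, blue, green, red), "range_z" (400x640 float32, mm along the optical axis (not along the pixel's ray), 0 where there is no reading), "fx", "fy", "cx", "cy" (pixels), "pose" (4x4, takes a point from camera to world coordinates). Camera axes: x right, y down, z forward; pixel columns grow to the right and rows downward; lengths in mm; the calibration is good to about 2 mm. A picture is of the moment at which its call begins.
- manip.sign_off(): hands the job in, once; it reports no verdict.
The state is a dict: "clock": time; "joints": joint angles; "qd": joint speeds; "effort": joint torques, N m; "eef_pos": TCP position; "eef_rot": TCP orientation; "wrist_force": force on the tool from outside, world axes, zero at the start; "moment": the same for the moment, N m; "finger_gap": finger opening in mm.
Only numpy, scipy, OpenCV 4.12 (cv2) and the standard library are available. Lean on these libraries where they do the work, as an engineer would, in place of code of your own. Each camera call takes 0.05 s, during which the arm holds its last target.

### The job

Take the lid of the aluminium case by its handle and guide it gently all the way back until it meets the red stop, without letting it swing or drop onto it; press it home there with a light push of about 5 N at the handle for half a second, no harder than twice that, then let go so that it leans on the stop. After that put the yellow module flat, connectors up, into the pocket of the black insert in the case, without pressing or dropping it in. Leave the spool, jar and screwdriver where they are.

Things in the scene. Friction and masses are not known exactly. Their poses are not given: they have to be found in the camera images.
- case: Open-topped aluminium case fixed to the bench, 140 (x) x 220 (y) x 60 mm high, walls and floor 5 mm. Origin: centre of its underside; x points from the handle side (near the robot) to the hinge side, y along the hinge, z up. Inside lies a rigid black plastic insert 15 mm thick (top 20 mm above the bench) with a pocket in the middle.
- hinge (a point): Middle of the lid's hinge axis, which lies along y: 70 mm along the case's x from its origin, 64 mm above the bench; fixed, same axes as the case. The lid is a plate 140 x 220 x 6 mm, its mid-plane through the hinge axis, 0.35 to 0.7 kg.
- lid_handle (a point): Middle of the lid handle's grip bar: round steel, 10 mm thick, 90 mm long along the case's y, in the plane of the lid, 185 mm from the hinge axis, 64 mm high when shut. A gap 40 mm wide lies between bar and lid edge, so it can be pinched from above, one finger in the gap; it turns between the fingers as the lid swings. Moves with the lid.
- lid (a joint): Lid angle, rad: 0 shut, 1.57 upright, growing as it opens away from the robot. Nearly free hinge: short of upright the lid falls shut; past it, it falls back ever faster until it meets the stop and leans there by its weight. The stop is set anew each time, between 1.74 and 2.16 rad; the setting is not given and must be felt (the lid stops turning and pushes back) or seen.
- quadrant: Steel quadrant, 130 mm radius, 18 mm outside the case's -y wall, carrying the clamped stop arm and its red rubber stop pin (12 mm thick, giving 0.2 mm per N, reaching 24 mm in behind the lid's -y edge, 120 mm from the hinge axis). Origin on the hinge axis at mid case, axes as the case: it does not tell where the stop is set. Keep the gripper off it.
- module_center (a point): Centre of the loose yellow metal module, 64 (x) x 36 (y) x 40 mm high, 0.11 to 0.23 kg, standing on the bench with two brass connectors (8 mm thick, 7 mm high) on top, 18 mm either side of the middle. Point 20 mm over its underside; x along its long side, z up.
- nest (a point): Middle of the floor of the insert pocket, 5 mm above the bench; same axes as the case. The pocket is 76 mm (case x) by 48 mm (case y) and 15 mm deep, the module goes in with its long side along the case's x, either way round, and 25 mm of its body stands out above the insert.
- spool: Bystander: grey empty wire spool, 56 mm across, 46 mm high, standing on the bench; origin at the centre of its underside. Leave alone.
- jar: Bystander: small amber glass jar, 48 mm across, 55 mm high; origin at the centre of its underside. Leave alone.
- driver: Bystander: red-handled screwdriver, 170 mm long, lying along its x axis on the bench; leave alone.
Not all that is in view belongs to the job. Several things look just like the part that bears module_center: the one meant starts farthest from the robot's base.

How it is judged:
By the outcome, as a careful person would: the job done as asked, in the order asked, and still so for the second after the job is handed in, with the robot touching nothing.
It also fails if it takes over 67 s, if anything falls off the work surface, if the arm or the gripper's body presses on something with over 40 N, if the wrist force passes 120 N, or if a joint passes its speed limit or range.

## Working session

There is one attempt and no reset: what is moved stays moved. The work goes in short steps, Python scripts to look and compute and a tool call to move; the robot and the scene stay as the last step left them, time stands still between calls to the robot, and variables do not carry over. Pictures are saved under pics/ and viewed, and the job is handed in when it is done.

Besides the shell and the picture viewer there is one more tool, called as name(argument=value, ...) on one line, values as JSON. jog_arm: Moves the arm, as the interface text tells. Its arguments: {"type":"object","properties":{"series":{"type":"array","items":{"type":"number"}},"squeeze":{"type":"number"}},"required":["series"]}

```bash
mkdir -p pics; ls
cat > h.py <<'E'
from cell import manip
import numpy as np, cv2
def snap(n):
    c=manip.camera(n); np.savez(f'pics/{n}.npz',**c); return c
def w(c,u,v,z=None):
    d=float(c['range_z'][int(v),int(u)]) if z is None else z
    p=np.array([(u-c['cx'])/c['fx']*d,(v-c['cy'])/c['fy']*d,d,1]); return (np.array(c['pose'])@p)[:3]
E
python3 - <<'E'
from h import *
for n in('scene','top'):
    c=snap(n); cv2.imwrite(f'pics/{n}0.png',c['color']); print(n,c['fx'],c['fy'],c['cx'],c['cy'],np.round(c['pose'],3).tolist())
print(manip.read_state())
E
```

```text
pics
scene 370.268926810132 370.268926810132 315.3328526884947 197.145856512168 [[0.07, 0.809, -0.584, 1114.119], [0.998, -0.05, 0.049, -36.566], [0.01, -0.586, -0.811, 992.313], [0.0, 0.0, 0.0, 1.0]]
top 390.42361256642215 390.42361256642215 317.2812447065545 199.38637719617057 [[-0.026, -0.996, 0.085, 390.666], [-0.999, 0.024, -0.025, 53.588], [0.023, -0.086, -0.996, 1006.971], [0.0, 0.0, 0.0, 1.0]]
{'clock': 0.1, 'joints': array([-1.38161813e+00,  3.00410048e-01,  1.52150569e+00,  1.32960748e-05,
        1.32068570e+00, -6.66222296e-02]), 'qd': array([-9.17416640e-05, -8.10420049e-04,  3.29240571e-04, -2.61625414e-03,
        2.26878446e-03,  7.87275108e-04]), 'effort': array([ 1.95968700e-03, -5.32639182e+01, -3.53283870e+01,  7.09218532e-02,
        2.34642229e-02, -6.30741829e-05]), 'eef_pos': array([ 139.11033829, -531.90257881,  223.95169512]), 'eef_rot': array([-1.65018468,  1.56978745,  1.7472051 ]), 'wrist_force': array([ 0.00398284,  0.51155985, -0.95647783]), 'moment': array([-0.04862834,  0.02281658, -0.00731129]), 'finger_gap': 93.91591515821139}
```

View pics/scene0.png

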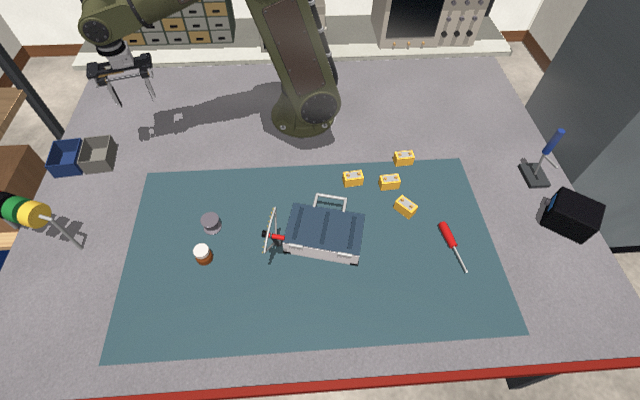

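View pics/top0.png

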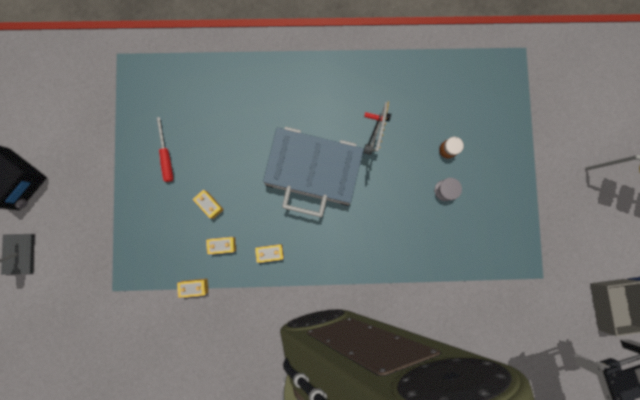

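Run:
```python
from h import *
t=dict(np.load('pics/top.npz')); s=dict(np.load('pics/scene.npz'))
cv2.imwrite('pics/topcrop.png',cv2.resize(t['color'][85:235,250:410],None,fx=5,fy=4,interpolation=cv2.INTER_CUBIC)[:600,:800])
cv2.imwrite('pics/topcrop.png',cv2.resize(t['color'][90:230,255:405],None,fx=4,fy=4,interpolation=cv2.INTER_CUBIC))
cv2.imwrite('pics/modcrop.png',cv2.resize(t['color'][180:310,165:295],None,fx=4,fy=4,interpolation=cv2.INTER_CUBIC))
cv2.imwrite('pics/scrop.png',cv2.resize(s['color'][140:280,250:430],None,fx=4,fy=4,interpolation=cv2.INTER_CUBIC))
for p in [(207,205),(220,246),(269,254),(192,289)]:
    q=w(t,*p); print(p,np.round(q),np.hypot(*q[:2]))
```

```text
(207, 205) [466. 302.  39.] 555.6696883466734
(220, 246) [365. 271.  38.] 454.46165767453573
(269, 254) [342. 151.  41.] 374.14964732067335
(192, 289) [263. 338.  41.] 428.6233088849688
```

View pics/topcrop.png

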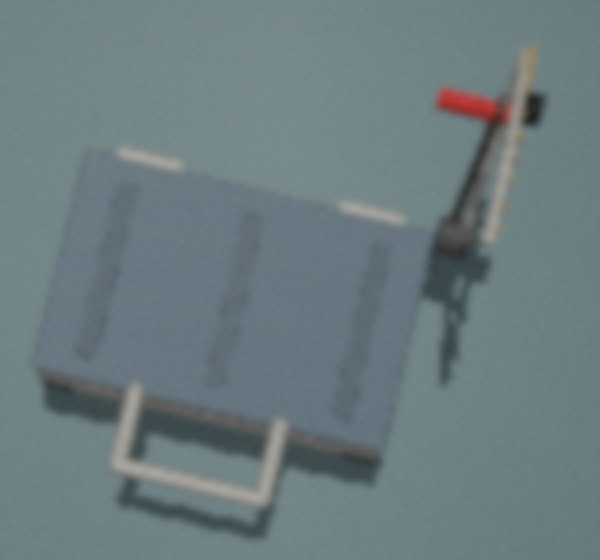

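View pics/modcrop.png

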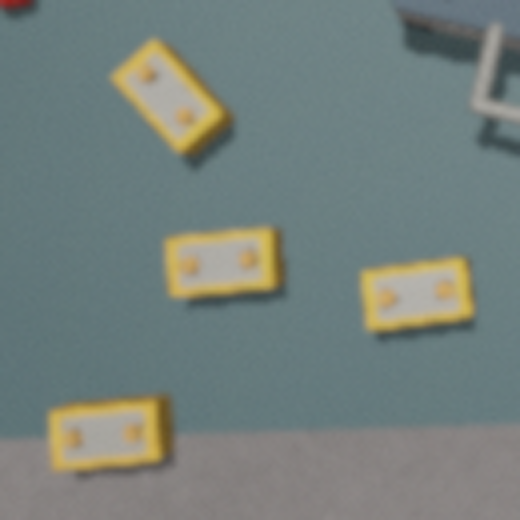

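View pics/scrop.png

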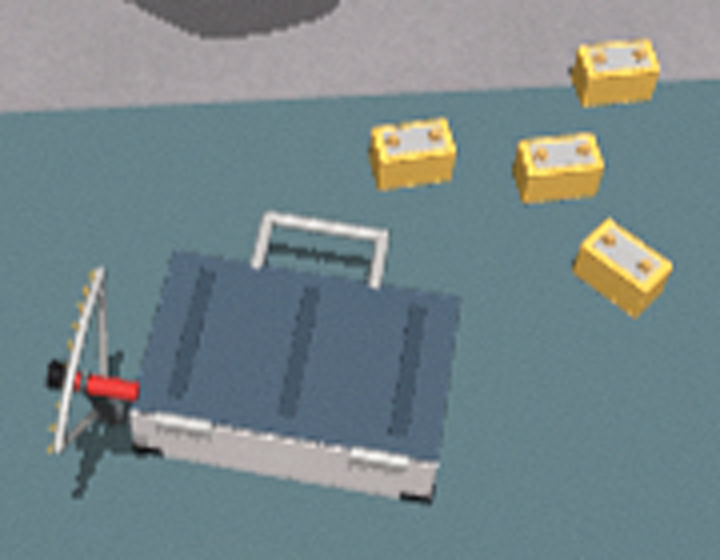

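```bash
cat >> h.py <<'E'
def ray(c,u,v,z):
    P=np.array(c['pose']); d=P[:3,:3]@np.array([(u-c['cx'])/c['fx'],(v-c['cy'])/c['fy'],1]); return P[:3,3]+d*(z-P[2,3])/d[2]
def proj(c,p):
    P=np.array(c['pose']); q=P[:3,:3].T@(np.asarray(p)-P[:3,3]); return np.array([c['fx']*q[0]/q[2]+c['cx'],c['fy']*q[1]/q[2]+c['cy']])
E
python3 - <<'E'
from h import *
from scipy.optimize import least_squares
t=dict(np.load('pics/top.npz')); s=dict(np.load('pics/scene.npz'))
T=lambda a:(255+a[0]/4-.4,90+a[1]/4-.4); S=lambda a:(250+a[0]/4-.4,140+a[1]/4-.4)
tl=[T(a) for a in[(90,150),(430,232),(380,450),(38,367),(118,466),(266,500)]]
# case coords: hinge-left(+y), hinge-right(-y), near-right, near-left ; handle +y,-y
sl=[S(a) for a in[(437,458),(133,410),(172,252),(460,297),(386,234),(267,215)]]
m=[(70,110,67),(70,-110,67),(-70,-110,67),(-70,110,67),(-115,45,64),(-115,-45,64)]
def f(x,cs):
    r=[]
    for c,l in cs:
        for a,b in zip(m,l):
            p=[x[0]+np.cos(x[2])*a[0]-np.sin(x[2])*a[1],x[1]+np.sin(x[2])*a[0]+np.cos(x[2])*a[1],a[2]]
            r+=list(proj(c,p)-b)
    return np.array(r)
for cs in ([(t,tl)],[(s,sl)],[(t,tl),(s,sl)]):
    r=least_squares(f,[540,50,-.2],args=(cs,),loss='soft_l1'); print(np.round(r.x,3),np.round(r.fun.reshape(-1,2),1).tolist())
x=r.x
# depth-based yellow module
hsv=cv2.cvtColor(t['color'],cv2.COLOR_BGR2HSV)
for u,v in[(365,115),(370,116),(374,117)]:
    q=w(t,u,v); d=q-[x[0],x[1],0]; loc=np.array([np.cos(x[2])*d[0]+np.sin(x[2])*d[1],-np.sin(x[2])*d[0]+np.cos(x[2])*d[1],d[2]]); print('pin',np.round(q),np.round(loc), 'ang', np.arctan2(loc[2]-64,-(loc[0]-70)))
c=s
for u,v in[S((100,385)),S((115,388)),S((130,390))]:
    q=w(c,u,v); d=q-[x[0],x[1],0]; loc=np.array([np.cos(x[2])*d[0]+np.sin(x[2])*d[1],-np.sin(x[2])*d[0]+np.cos(x[2])*d[1],d[2]]); print('pinS',np.round(q),np.round(loc), 'ang', np.arctan2(loc[2]-64,-(loc[0]-70)))
# module: top-plane points z 35..45 near
zz=[]
for v in range(185,225):
  for u in range(188,228):
    q=w(t,u,v)
    if 36<q[2]<44: zz.append(q)
zz=np.array(zz); print(len(zz),cv2.minAreaRect(zz[:,:2].astype(np.float32)))
M=lambda a:(165+a[0]/4-.4,180+a[1]/4-.4)
for a in [(155,38),(112,75),(187,153),(225,113),(148,74),(186,117)]: print('T',a,np.round(ray(t,*M(a),40 if a[1] not in(74,117) else 47),1))
for a in [(611,220),(577,265),(634,290),(672,268),(608,240),(645,266)]: print('S',a,np.round(ray(s,*S(a),40 if a[1] not in (240,266) else 47),1))
E
```

```text
[ 5.5705e+02  3.7179e+01 -2.5900e-01] [[-0.7, -0.6], [1.6, -0.3], [1.4, 0.6], [-1.6, 0.3], [0.2, -0.1], [-0.5, 0.0]]
[ 5.56866e+02  3.91260e+01 -2.49000e-01] [[0.8, 0.5], [-0.5, -0.4], [0.3, -0.6], [0.1, -0.7], [-1.0, 0.4], [0.1, 0.8]]
[ 5.57044e+02  3.82200e+01 -2.54000e-01] [[-1.3, -0.4], [1.1, -0.5], [1.1, 0.4], [-1.9, 0.5], [-0.0, 0.0], [-0.7, 0.0], [0.3, 0.7], [-0.9, -0.5], [0.2, -0.7], [-0.0, -0.5], [-1.1, 0.5], [0.0, 0.8]]
pin [644. -76. 178.] [112. -89. 178.] ang 1.9254711745471946
pin [641. -87. 178.] [ 113. -100.  178.] ang 1.9294796802770549
pin [638. -95. 180.] [ 112. -109.  180.] ang 1.917918430094799
pinS [641. -98. 178.] [ 116. -111.  178.] ang 1.9542225226495702
pinS [644. -89. 178.] [ 116. -101.  178.] ang 1.9562830721452724
pinS [649. -79. 183.] [119. -90. 183.] ang 1.9588299398730291
348 ((469.79168701171875, 303.6170349121094), (64.00114440917969, 36.415374755859375), 40.56218338012695)
T (155, 38) [506.  310.8  40. ]
T (112, 75) [483.6 337.2  40. ]
T (187, 153) [434.3 291.4  40. ]
T (225, 113) [458.4 268.   40. ]
T (148, 74) [483.1 313.3  47. ]
T (186, 117) [456.1 290.2  47. ]
S (611, 220) [435.8 299.5  40. ]
S (577, 265) [477.3 263.9  40. ]
S (634, 290) [503.3 303.4  40. ]
S (672, 268) [484.8 337.6  40. ]
S (608, 240) [459.9 290.7  47. ]
S (645, 266) [486.2 314.3  47. ]
```

Run:
```python
from h import *
from scipy.spatial.transform import Rotation as R
r=R.from_euler('xyz',manip.read_state()['eef_rot']).as_matrix(); print(np.round(r,3)); print('tool y yaw',np.arctan2(r[1,1],r[0,1]))
```

```text
[[-0.     0.253 -0.967]
 [ 0.001 -0.967 -0.253]
 [-1.    -0.001 -0.   ]]
tool y yaw -1.3149991617409722
```

jog_arm(series=[0,0,0.5,0.15,0.3,0,-0.06,0,0,1.061,0.3066,0.599,0,-0.06,0,0,1.061,0.3066,0.599,0,-0.06,0,0,1.061,0.3066,0.599,0,-0.06,0,0,1.061,0.3066,0.599,0,-0.06,0,0,1.061,0.3066,0.599,0,-0.06,0,0,1.061,0.3066,0.599,0,-0.06,0,0,1.061,0.3066,0.599,0,-0.06,0,0,1.061,0.3066,0.599,0,-0.06,0,0,1.061,0.3066,0.599,0,-0.06,0,0,1.061,0.3066,0.599,0,-0.06,0,0,1.061,0.3066,0.599,0,-0.06,0,0,1.061,0.3066,0.599,-0.06,-0.06,0,0,1.061,0.3066,0.599,-0.06,-0.06,0,0,1.061,0.3066,0.599,-0.06,-0.06], squeeze=10)

```text
clock: 1.98
eef_pos: [446.3, 66.4, 166.2]
eef_rot: [1.89, 1.569, 0.065]
wrist_force: [0.3, 0.1, 0.4]
finger_gap: 44.3
```

Run:
```python
from h import *
s=snap('scene'); cv2.imwrite('pics/s2.png',cv2.resize(s['color'][120:270,230:410],None,fx=4,fy=4,interpolation=cv2.INTER_CUBIC))
st=manip.read_state(); print(st['eef_pos'],st['wrist_force'],st['joints'])
```

```text
[446.54367503  66.50341777 166.509759  ] [ 0.3298692   0.39949493 -0.65777508] [ 6.66905370e-02  1.40194168e-01  1.85898063e+00 -1.13097226e-05
  1.13990348e+00  3.21414618e-01]
```

View pics/s2.png

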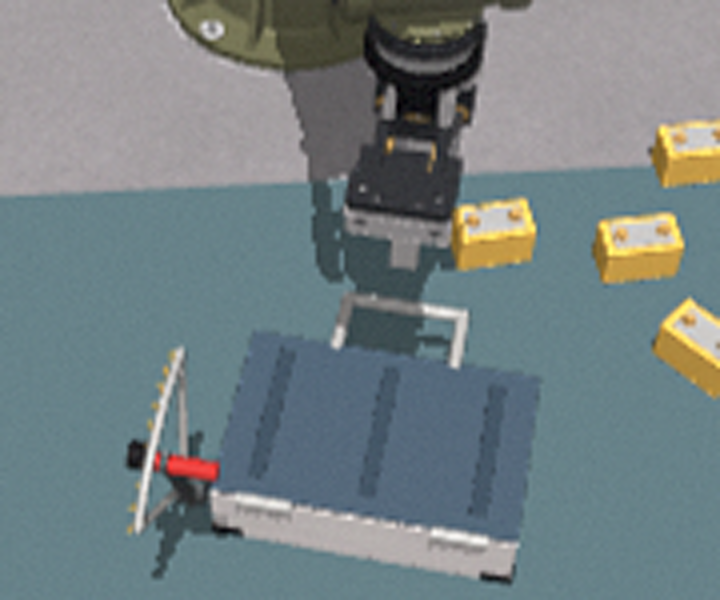

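jog_arm(series=[0,0,0,0,0,-0.05,-0.06,0,0,0,0,0,-0.08,-0.06,0,0,0,0,0,-0.1,-0.06,0,0,0,0,0,-0.1,-0.06,0,0,0,0,0,-0.1,-0.06])

```text
clock: 2.65
eef_pos: [446.7, 66.8, 66.1]
eef_rot: [1.879, 1.568, 0.054]
wrist_force: [-1.2, -0.4, -0.7]
finger_gap: 44.1
```

jog_arm(series=[0,0,0,0,0,-0.002,-0.06,0,0,0,0,0,-0.002,-0.6,0,0,0,0,0,-0.002,-1,0,0,0,0,0,-0.002,-1,0,0,0,0,0,-0.002,-1,0,0,0,0,0,-0.002,-1])

```text
clock: 3.4
eef_pos: [447.2, 66.6, 63.0]
eef_rot: [1.716, 1.567, -0.109]
wrist_force: [8.6, -3.6, -2.3]
finger_gap: 9.9
```

jog_arm(series=[0,0,0,0.001,-0.0003,0,-1,0,0,0,0.001,-0.0003,0,-1])

```text
clock: 3.65
eef_pos: [447.3, 66.6, 62.6]
eef_rot: [1.826, 1.57, 0.001]
wrist_force: [5.1, -2.0, -3.2]
finger_gap: 9.6
```

Run:
```python
import numpy as np
for th in np.r_[.04,.1,np.arange(.18,1.2,.08),1.22,1.29,1.36,1.43]:
    d=185*(1-np.cos(th))+1.4; print(round(th,2),*np.round([d*.968/1e3,-d*.251/1e3,.185*np.sin(th)],4),-1,sep=', ')
```

```text
0.04, 0.0015, -0.0004, 0.0074, -1
0.1, 0.0022, -0.0006, 0.0185, -1
0.18, 0.0042, -0.0011, 0.0331, -1
0.26, 0.0074, -0.0019, 0.0476, -1
0.34, 0.0116, -0.003, 0.0617, -1
0.42, 0.0169, -0.0044, 0.0754, -1
0.5, 0.0233, -0.006, 0.0887, -1
0.58, 0.0306, -0.0079, 0.1014, -1
0.66, 0.039, -0.0101, 0.1134, -1
0.74, 0.0482, -0.0125, 0.1247, -1
0.82, 0.0583, -0.0151, 0.1353, -1
0.9, 0.0691, -0.0179, 0.1449, -1
0.98, 0.0807, -0.0209, 0.1536, -1
1.06, 0.0929, -0.0241, 0.1614, -1
1.14, 0.1057, -0.0274, 0.1681, -1
1.22, 0.1189, -0.0308, 0.1737, -1
1.29, 0.1308, -0.0339, 0.1778, -1
1.36, 0.143, -0.0371, 0.1809, -1
1.43, 0.1553, -0.0403, 0.1832, -1
```

First part to check the arc.

jog_arm(series=[0,0,0,0.0015,-0.0004,0.0074,-1,0,0,0,0.0022,-0.0006,0.0185,-1,0,0,0,0.0042,-0.0011,0.0331,-1,0,0,0,0.0074,-0.0019,0.0476,-1,0,0,0,0.0116,-0.003,0.0617,-1,0,0,0,0.0116,-0.003,0.0617,-1,0,0,0,0.0116,-0.003,0.0617,-1], squeeze=18)

```text
clock: 4.53
eef_pos: [457.3, 63.8, 124.7]
eef_rot: [-1.453, 1.568, 3.005]
wrist_force: [-9.1, 4.9, 1.2]
finger_gap: 9.7
```

Run:
```python
import numpy as np
for th in np.r_[.34,.34,.38,.45,.53,.61,np.arange(.69,1.2,.08),1.23,1.29,1.34,1.38,1.4]:
    d=185*(1-np.cos(th))-11.5; print(0,0,0,*np.round([d*.968/1e3,-d*.251/1e3,.185*np.sin(th)-.0617],4),-1,sep=', ',end=', ')
```

```text
0, 0, 0, -0.0009, 0.0002, -0.0, -1, 0, 0, 0, -0.0009, 0.0002, -0.0, -1, 0, 0, 0, 0.0016, -0.0004, 0.0069, -1, 0, 0, 0, 0.0067, -0.0017, 0.0188, -1, 0, 0, 0, 0.0134, -0.0035, 0.0318, -1, 0, 0, 0, 0.0212, -0.0055, 0.0443, -1, 0, 0, 0, 0.0298, -0.0077, 0.0561, -1, 0, 0, 0, 0.0394, -0.0102, 0.0671, -1, 0, 0, 0, 0.0498, -0.0129, 0.0773, -1, 0, 0, 0, 0.0609, -0.0158, 0.0866, -1, 0, 0, 0, 0.0727, -0.0189, 0.095, -1, 0, 0, 0, 0.0851, -0.0221, 0.1023, -1, 0, 0, 0, 0.0981, -0.0254, 0.1086, -1, 0, 0, 0, 0.1081, -0.028, 0.1127, -1, 0, 0, 0, 0.1183, -0.0307, 0.1161, -1, 0, 0, 0, 0.127, -0.0329, 0.1184, -1, 0, 0, 0, 0.134, -0.0347, 0.1199, -1, 0, 0, 0, 0.1375, -0.0357, 0.1206, -1,
```

jog_arm(series=[0,0,0,-0.0009,0.0002,0,-1,0,0,0,-0.0009,0.0002,0,-1,0,0,0,0.0016,-0.0004,0.0069,-1,0,0,0,0.0067,-0.0017,0.0188,-1,0,0,0,0.0134,-0.0035,0.0318,-1,0,0,0,0.0212,-0.0055,0.0443,-1,0,0,0,0.0298,-0.0077,0.0561,-1,0,0,0,0.0394,-0.0102,0.0671,-1,0,0,0,0.0498,-0.0129,0.0773,-1,0,0,0,0.0498,-0.0129,0.0773,-1,0,0,0,0.0498,-0.0129,0.0773,-1])

```text
clock: 5.9
eef_pos: [507.3, 50.7, 203.6]
eef_rot: [-1.386, 1.569, 3.073]
wrist_force: [-21.5, 2.3, 21.0]
finger_gap: 9.6
```

jog_arm(series=[0,0,0,-0.001,0.0003,0.002,-1,0,0,0,-0.001,0.0003,0.002,-1,0,0,0,-0.001,0.0003,0.002,-1], squeeze=12)

```text
clock: 6.28
eef_pos: [507.2, 50.8, 203.7]
eef_rot: [-0.265, 1.571, -2.09]
wrist_force: [-3.2, -0.1, 1.9]
finger_gap: 9.3
```

Run:
```python
from h import *
s=snap('scene'); cv2.imwrite('pics/s3.png',cv2.resize(s['color'][100:270,230:410],None,fx=4,fy=3.5,interpolation=cv2.INTER_CUBIC))
st=manip.read_state(); print(st['eef_pos'],st['wrist_force'],st['joints'])
```

```text
[507.11696373  50.88511387 203.63517337] [-3.56918169 -0.70622819  0.81618083] [ 2.82160146e-02  2.28938001e-01  1.66057039e+00 -1.76003040e-04
  1.25234941e+00  2.82302945e-01]
```

View pics/s3.png

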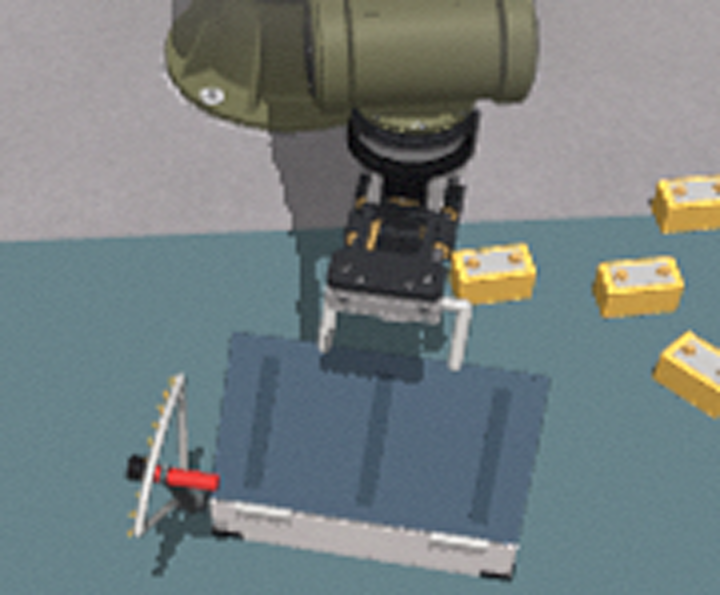

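```bash
cat > arc.py <<'E'
import numpy as np,sys
def arc(ths,d0,z0,k=3.4,g=-1):
    out=[]
    for th in ths:
        d=185*(1-np.cos(th))-d0; z=185*np.sin(th)+k*th-z0
        out+=[0,0,0,*[float(x) for x in np.round([d*.968/1e3,-d*.251/1e3,z/1e3],4)],g]
    print(out)
E
python3 -c "
from arc import *
arc([.87,.92,.98,1.04,1.1,1.15,1.2,1.22,1.22,1.22],62,141)"
```

```text
[0, 0, 0, 0.0036, -0.0009, 0.0034, -1, 0, 0, 0, 0.0106, -0.0027, 0.0093, -1, 0, 0, 0, 0.0193, -0.005, 0.016, -1, 0, 0, 0, 0.0284, -0.0074, 0.0221, -1, 0, 0, 0, 0.0378, -0.0098, 0.0276, -1, 0, 0, 0, 0.0459, -0.0119, 0.0318, -1, 0, 0, 0, 0.0542, -0.014, 0.0355, -1, 0, 0, 0, 0.0575, -0.0149, 0.0369, -1, 0, 0, 0, 0.0575, -0.0149, 0.0369, -1, 0, 0, 0, 0.0575, -0.0149, 0.0369, -1]
```

jog_arm(series=[0,0,0,0.0036,-0.0009,0.0034,-1,0,0,0,0.0106,-0.0027,0.0093,-1,0,0,0,0.0193,-0.005,0.016,-1,0,0,0,0.0284,-0.0074,0.0221,-1,0,0,0,0.0378,-0.0098,0.0276,-1,0,0,0,0.0459,-0.0119,0.0318,-1,0,0,0,0.0542,-0.014,0.0355,-1,0,0,0,0.0575,-0.0149,0.0369,-1,0,0,0,0.0575,-0.0149,0.0369,-1,0,0,0,0.0575,-0.0149,0.0369,-1], squeeze=12)

```text
clock: 7.58
eef_pos: [564.5, 36.1, 240.3]
eef_rot: [-0.392, 1.571, -2.216]
wrist_force: [-3.4, -3.5, 2.1]
finger_gap: 9.7
```

```bash
python3 -c "
from arc import *
arc([1.25,1.3,1.35,1.4,1.45,1.5,1.55,1.6,1.63,1.65,1.65,1.65],121.4,177.9)"
```

```text
[0, 0, 0, 0.0051, -0.0013, 0.0019, -1, 0, 0, 0, 0.0137, -0.0035, 0.0048, -1, 0, 0, 0, 0.0223, -0.0058, 0.0072, -1, 0, 0, 0, 0.0311, -0.0081, 0.0092, -1, 0, 0, 0, 0.04, -0.0104, 0.0107, -1, 0, 0, 0, 0.0489, -0.0127, 0.0117, -1, 0, 0, 0, 0.0578, -0.015, 0.0123, -1, 0, 0, 0, 0.0668, -0.0173, 0.0125, -1, 0, 0, 0, 0.0722, -0.0187, 0.0123, -1, 0, 0, 0, 0.0757, -0.0196, 0.0121, -1, 0, 0, 0, 0.0757, -0.0196, 0.0121, -1, 0, 0, 0, 0.0757, -0.0196, 0.0121, -1]
```

jog_arm(series=[0,0,0,0.0051,-0.0013,0.0019,-1,0,0,0,0.0137,-0.0035,0.0048,-1,0,0,0,0.0223,-0.0058,0.0072,-1,0,0,0,0.0311,-0.0081,0.0092,-1,0,0,0,0.04,-0.0104,0.0107,-1,0,0,0,0.0489,-0.0127,0.0117,-1,0,0,0,0.0578,-0.015,0.0123,-1,0,0,0,0.0668,-0.0173,0.0125,-1,0,0,0,0.0722,-0.0187,0.0123,-1,0,0,0,0.0757,-0.0196,0.0121,-1,0,0,0,0.0757,-0.0196,0.0121,-1,0,0,0,0.0757,-0.0196,0.0121,-1])

```text
clock: 9.07
eef_pos: [640.2, 16.5, 252.3]
eef_rot: [-1.205, 1.571, -3.03]
wrist_force: [-0.8, -2.0, -1.2]
finger_gap: 9.9
```

Run:
```python
from h import *
s=snap('scene'); cv2.imwrite('pics/s4.png',cv2.resize(s['color'][130:270,230:410],None,fx=4,fy=4,interpolation=cv2.INTER_CUBIC))
st=manip.read_state(); print(st['eef_pos'],st['wrist_force'],st['joints'])
```

```text
[640.16523285  16.58898935 252.30678822] [-0.24775333 -1.2966418  -2.15097151] [-3.12696025e-02  4.89594065e-01  1.19539715e+00 -1.86792209e-05
  1.45691477e+00  2.22636463e-01]
```

View pics/s4.png

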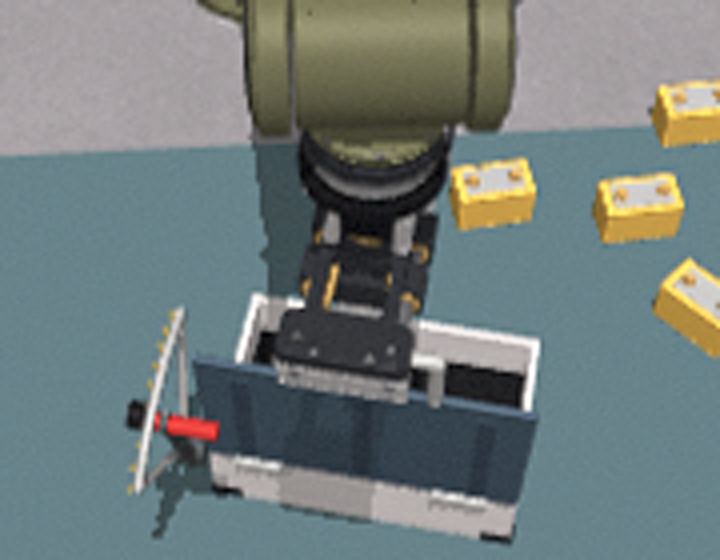

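```bash
python3 -c "
from arc import *
d=185*(1-np.cos(1.65));z=185*np.sin(1.65)+3.4*1.65
arc([1.665,1.685,1.705,1.725,1.74,1.75,1.76,1.77,1.78,1.79,1.80,1.8,1.8],d,z)"
```

```text
[0, 0, 0, 0.0027, -0.0007, -0.0002, -1, 0, 0, 0, 0.0062, -0.0016, -0.0005, -1, 0, 0, 0, 0.0098, -0.0025, -0.0009, -1, 0, 0, 0, 0.0133, -0.0035, -0.0014, -1, 0, 0, 0, 0.016, -0.0041, -0.0018, -1, 0, 0, 0, 0.0178, -0.0046, -0.002, -1, 0, 0, 0, 0.0195, -0.0051, -0.0023, -1, 0, 0, 0, 0.0213, -0.0055, -0.0027, -1, 0, 0, 0, 0.023, -0.006, -0.003, -1, 0, 0, 0, 0.0248, -0.0064, -0.0034, -1, 0, 0, 0, 0.0265, -0.0069, -0.0037, -1, 0, 0, 0, 0.0265, -0.0069, -0.0037, -1, 0, 0, 0, 0.0265, -0.0069, -0.0037, -1]
```

jog_arm(series=[0,0,0,0.0027,-0.0007,-0.0002,-1,0,0,0,0.0062,-0.0016,-0.0005,-1,0,0,0,0.0098,-0.0025,-0.0009,-1,0,0,0,0.0133,-0.0035,-0.0014,-1,0,0,0,0.016,-0.0041,-0.0018,-1,0,0,0,0.0178,-0.0046,-0.002,-1,0,0,0,0.0178,-0.0046,-0.002,-1])

```text
clock: 10.0
eef_pos: [658.2, 11.8, 250.4]
eef_rot: [-0.231, 1.571, -2.056]
wrist_force: [-0.8, -3.0, -2.9]
finger_gap: 9.3
```

Run:
```python
from h import *
s=snap('scene'); cv2.imwrite('pics/s5.png',cv2.resize(s['color'][210:260,250:310],None,fx=10,fy=10,interpolation=cv2.INTER_CUBIC))
s=snap('top'); cv2.imwrite('pics/t5.png',cv2.resize(s['color'][90:180,320:410],None,fx=6,fy=6,interpolation=cv2.INTER_CUBIC))
st=manip.read_state(); print(st['eef_pos'],st['wrist_force'])
```

```text
[658.10255546  11.79684399 250.36868214] [-0.93425189 -3.82672655 -2.67350424]
```

View pics/s5.png

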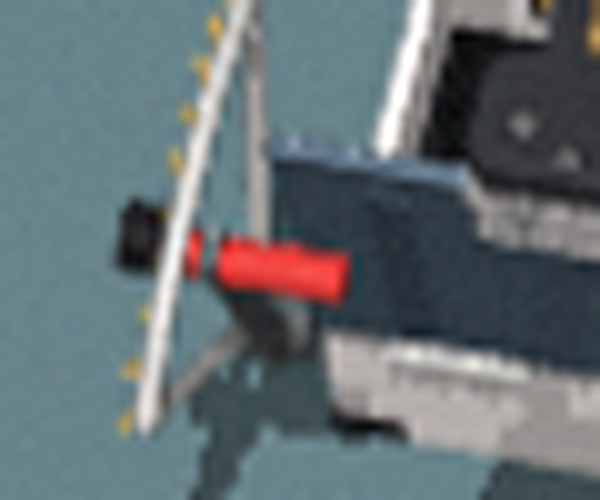

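View pics/t5.png

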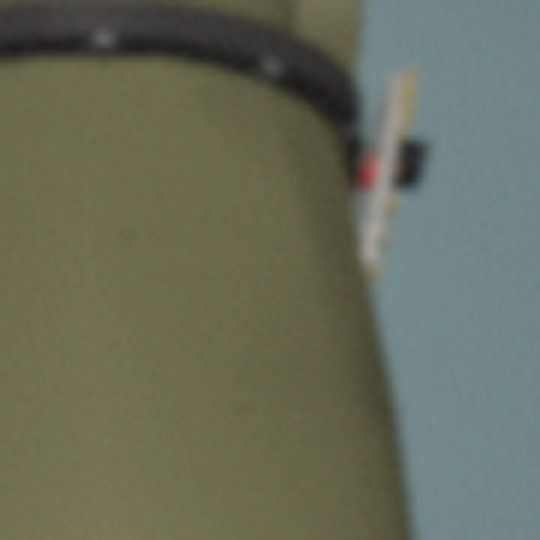

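Run:
```python
from arc import *
d=185*(1-np.cos(1.75));z=185*np.sin(1.75)+3.4*1.75
arc([1.76,1.77,1.78,1.79,1.80,1.81,1.82,1.83,1.84],d,z)
from h import *
s=dict(np.load('pics/scene.npz'))
x=[557,38.2,-.254]
for u,v in [(275,236),(280,237),(283,236.5),(279,229),(283,231),(285,243),(290,243),(295,240)]:
    q=w(s,u,v); e=q-[x[0],x[1],0]; a=np.cos(x[2])*e[0]+np.sin(x[2])*e[1]-70; b=-np.sin(x[2])*e[0]+np.cos(x[2])*e[1]
    print(u,v,np.round([a,b,q[2]-64]),round(np.arctan2(q[2]-64,-a),3), round(np.hypot(a,q[2]-64)))
```

```text
[0, 0, 0, 0.0018, -0.0005, -0.0003, -1, 0, 0, 0, 0.0035, -0.0009, -0.0006, -1, 0, 0, 0, 0.0053, -0.0014, -0.001, -1, 0, 0, 0, 0.007, -0.0018, -0.0013, -1, 0, 0, 0, 0.0088, -0.0023, -0.0017, -1, 0, 0, 0, 0.0105, -0.0027, -0.0021, -1, 0, 0, 0, 0.0122, -0.0032, -0.0025, -1, 0, 0, 0, 0.014, -0.0036, -0.0029, -1, 0, 0, 0, 0.0157, -0.0041, -0.0034, -1]
275 236 [  49. -109.  119.] 1.961 128
280 237 [ 49. -96. 118.] 1.963 128
283 236.5 [ 45. -89. 117.] 1.941 125
279 229 [  24. -105.  113.] 1.778 115
283 231 [ 22. -95. 103.] 1.781 105
285 243 [  6. -99.   8.] 2.154 10
290 243 [  8. -84.  18.] 1.986 20
295 240 [ 14. -67.  51.] 1.834 52
```

jog_arm(series=[0,0,0,0.0018,-0.0005,-0.0003,-1,0,0,0,0.0035,-0.0009,-0.0006,-1,0,0,0,0.0053,-0.0014,-0.001,-1,0,0,0,0.007,-0.0018,-0.0013,-1,0,0,0,0.0088,-0.0023,-0.0017,-1,0,0,0,0.0088,-0.0023,-0.0017,-1])

```text
clock: 10.85
eef_pos: [667.1, 9.5, 248.7]
eef_rot: [0.767, 1.571, -1.058]
wrist_force: [-2.4, -4.5, -1.9]
finger_gap: 9.4
```

jog_arm(series=[0,0,0,0.0009,-0.0002,-0.0002,-1,0,0,0,0.0017,-0.0004,-0.0004,-1,0,0,0,0.0017,-0.0004,-0.0004,-1])

```text
clock: 11.22
eef_pos: [668.7, 9.1, 248.3]
eef_rot: [0.142, 1.571, -1.683]
wrist_force: [-1.1, -5.4, -2.8]
finger_gap: 9.2
```

jog_arm(series=[0,0,0,0.0009,-0.0002,-0.0002,-1,0,0,0,0.0017,-0.0004,-0.0004,-1,0,0,0,0.0017,-0.0004,-0.0004,-1])

```text
clock: 11.6
eef_pos: [670.4, 8.6, 248.0]
eef_rot: [0.643, 1.571, -1.182]
wrist_force: [-1.9, -6.2, -2.5]
finger_gap: 9.4
```

jog_arm(series=[0,0,0,0.0007,-0.0005,-0.0002,-1,0,0,0,0.0015,-0.001,-0.0004,-1,0,0,0,0.0015,-0.001,-0.0004,-1])

```text
clock: 11.98
eef_pos: [672.0, 8.1, 247.6]
eef_rot: [2.909, 1.57, 1.085]
wrist_force: [-0.3, -0.9, -1.2]
finger_gap: 9.5
```

jog_arm(series=[0,0,0,0.0009,-0.0002,-0.0002,-1,0,0,0,0.0017,-0.0004,-0.0004,-1,0,0,0,0.0017,-0.0004,-0.0004,-1])

```text
clock: 12.35
eef_pos: [673.7, 7.6, 247.2]
eef_rot: [2.606, 1.57, 0.782]
wrist_force: [-0.0, 0.4, -1.9]
finger_gap: 9.5
```

jog_arm(series=[0,0,0,0.0009,-0.0002,-0.0002,-1,0,0,0,0.0017,-0.0004,-0.0004,-1,0,0,0,0.0017,-0.0004,-0.0004,-1])

```text
clock: 12.72
eef_pos: [675.3, 7.1, 246.7]
eef_rot: [2.967, 1.571, 1.142]
wrist_force: [-0.5, -0.6, -1.9]
finger_gap: 9.0
```

jog_arm(series=[0,0,0,0.0008,-0.0002,-0.0002,-1,0,0,0,0.0012,-0.0003,-0.0003,-1,0,0,0,0.0012,-0.0003,-0.0003,-1])

```text
clock: 13.1
eef_pos: [676.5, 6.8, 246.4]
eef_rot: [-2.622, 1.571, 1.836]
wrist_force: [0.4, 0.6, -1.9]
finger_gap: 9.4
```

jog_arm(series=[0,0,0,0.0008,-0.0002,-0.0002,-1,0,0,0,0.0012,-0.0003,-0.0003,-1,0,0,0,0.0012,-0.0003,-0.0003,-1])

```text
clock: 13.48
eef_pos: [677.7, 6.5, 246.1]
eef_rot: [3.128, 1.571, 1.303]
wrist_force: [0.1, 1.9, -2.6]
finger_gap: 9.5
```

jog_arm(series=[0,0,0,0.0008,-0.0002,-0.0002,-1,0,0,0,0.0012,-0.0003,-0.0003,-1,0,0,0,0.0012,-0.0003,-0.0003,-1])

```text
clock: 13.85
eef_pos: [678.9, 6.1, 245.7]
eef_rot: [-1.406, 1.571, 3.052]
wrist_force: [0.2, 0.8, -3.6]
finger_gap: 9.2
```

jog_arm(series=[0,0,0,0.0008,-0.0002,-0.0002,-1,0,0,0,0.0012,-0.0003,-0.0004,-1,0,0,0,0.0012,-0.0003,-0.0004,-1])

```text
clock: 14.22
eef_pos: [680.1, 5.8, 245.4]
eef_rot: [-2.117, 1.571, 2.342]
wrist_force: [0.1, 1.5, -3.6]
finger_gap: 9.7
```

jog_arm(series=[0,0,0,0.0008,-0.0002,-0.0002,-1,0,0,0,0.0012,-0.0003,-0.0004,-1,0,0,0,0.0012,-0.0003,-0.0004,-1])

```text
clock: 14.6
eef_pos: [681.3, 5.5, 245.0]
eef_rot: [1.573, 1.571, -0.252]
wrist_force: [0.5, 0.2, -3.9]
finger_gap: 9.3
```

Run:
```python
from h import *
s=snap('scene'); cv2.imwrite('pics/s6.png',cv2.resize(s['color'][210:260,250:310],None,fx=10,fy=10,interpolation=cv2.INTER_CUBIC))
x=[558.2,38.0,-.254]
for u,v in [(275,236),(280,237),(283,236.5),(279,229),(283,232),(281,231),(290,235),(295,236)]:
    q=w(s,u,v); e=q-[x[0],x[1],0]; a=np.cos(x[2])*e[0]+np.sin(x[2])*e[1]-70; b=-np.sin(x[2])*e[0]+np.cos(x[2])*e[1]
    print(u,v,np.round([a,b,q[2]-64]),round(np.arctan2(q[2]-64,-a),3), round(np.hypot(a,q[2]-64)))
```

```text
275 236 [  49. -108.  121.] 1.954 130
280 237 [ 47. -96. 116.] 1.953 125
283 236.5 [ 44. -89. 117.] 1.932 125
279 229 [ -79. -143.  -66.] -0.694 103
283 232 [ 40. -89. 132.] 1.866 138
281 231 [ -73. -135.  -65.] -0.728 97
290 235 [ 45. -70. 132.] 1.9 140
295 236 [140. -31. 302.] 2.004 333
```

View pics/s6.png

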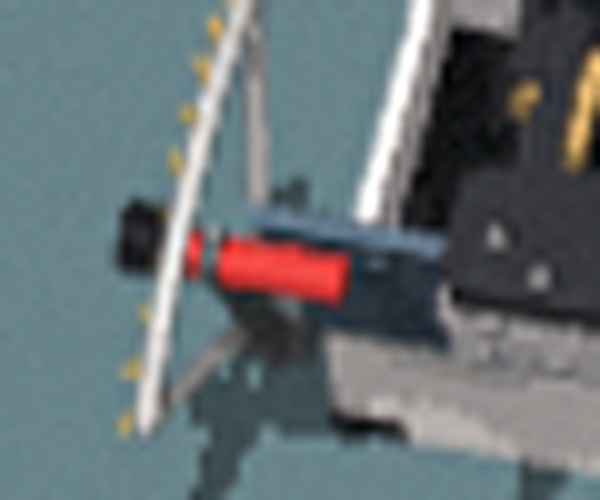

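jog_arm(series=[0,0,0,0.0006,-0.0002,-0.0004,-1,0,0,0,0.0012,-0.0003,-0.0006,-1,0,0,0,0.0012,-0.0003,-0.0006,-1])

```text
clock: 15.02
eef_pos: [682.5, 5.2, 244.7]
eef_rot: [1.418, 1.571, -0.406]
wrist_force: [-2.5, 0.9, -1.0]
finger_gap: 9.5
```

jog_arm(series=[0,0,0,0.0006,-0.0002,-0.0002,-1,0,0,0,0.0012,-0.0003,-0.0004,-1,0,0,0,0.0012,-0.0003,-0.0004,-1])

```text
clock: 15.4
eef_pos: [683.7, 4.9, 244.2]
eef_rot: [1.33, 1.571, -0.495]
wrist_force: [-2.8, 0.3, 0.6]
finger_gap: 9.5
```

jog_arm(series=[0,0,0,0.0005,-0.0001,-0.0001,-1,0,0,0,0.0008,-0.0002,-0.0002,-1,0,0,0,0.0008,-0.0002,-0.0002,-1])

```text
clock: 15.78
eef_pos: [684.5, 4.7, 244.0]
eef_rot: [1.216, 1.571, -0.609]
wrist_force: [-4.6, 0.4, 3.0]
finger_gap: 9.6
```

jog_arm(series=[0,0,0,0,0,0,-1,0,0,0,0,0,0,-1])

```text
clock: 16.02
eef_pos: [684.5, 4.7, 243.9]
eef_rot: [1.623, 1.571, -0.202]
wrist_force: [-4.6, 0.1, 2.9]
finger_gap: 9.4
```

Run:
```python
from h import *
for i in range(2):
    s=snap('scene')
    st=manip.read_state(); f=st['wrist_force'];fx=f[0]*.968-f[1]*.251; print(st['clock'],st['eef_pos'],f,'tan',.948*fx-.32*f[2],'rad',.32*fx+.948*f[2])
```

```text
16.075 [684.46915785   4.68562197 243.93688156] [-5.54612841  0.69457677  3.16436583] tan -6.267352596028383 rad 1.2260616647822309
16.125 [684.47967069   4.68025468 243.93081183] [-4.52487354 -0.15174009  2.83413264] tan -5.023129741626583 rad 1.2973206760597444
```

jog_arm(series=[0,0,0,0,0,0,-1,0,0,0,0,0,0,-1,0,0,0,-0.0004,0.0001,0.0001,-1,0,0,0,-0.0008,0.0002,0.0003,-1,0,0,0,-0.0012,0.0003,0.0005,-1,0,0,0,-0.0012,0.0003,0.0005,-1])

```text
clock: 16.88
eef_pos: [683.3, 5.0, 244.3]
eef_rot: [1.502, 1.571, -0.322]
wrist_force: [-2.2, -0.3, 3.0]
finger_gap: 9.3
```

jog_arm(series=[0,0,0,-0.0004,0.0001,0.0002,-1,0,0,0,-0.0008,0.0002,0.0004,-1,0,0,0,-0.0008,0.0002,0.0004,-1])

```text
clock: 17.25
eef_pos: [682.5, 5.2, 244.6]
eef_rot: [-2.681, 1.571, 1.778]
wrist_force: [-0.3, 0.0, 1.3]
finger_gap: 9.2
```

jog_arm(series=[0,0,0,0,0,0,-0.75,0,0,0,0,0,0,-0.7,0,0,0,0,0,0,-0.6,0,0,0,0,0,0,-0.4,0,0,0,0,0,0,-0.15,0,0,0,0,0,0,-0.1])

```text
clock: 18.0
eef_pos: [682.5, 5.2, 244.8]
eef_rot: [1.796, 1.571, -0.029]
wrist_force: [-0.5, 0.5, 0.5]
finger_gap: 41.6
```

Run:
```python
from h import *
s=snap('scene'); cv2.imwrite('pics/s7.png',cv2.resize(s['color'][150:270,250:390],None,fx=5,fy=5,interpolation=cv2.INTER_CUBIC))
st=manip.read_state(); print(st['clock'],st['eef_pos'],st['wrist_force'],st['finger_gap'])
```

```text
18.05 [682.48427474   5.21049354 244.7676341 ] [-0.55884605 -0.34645351  0.34446493] 42.01311459150618
```

View pics/s7.png

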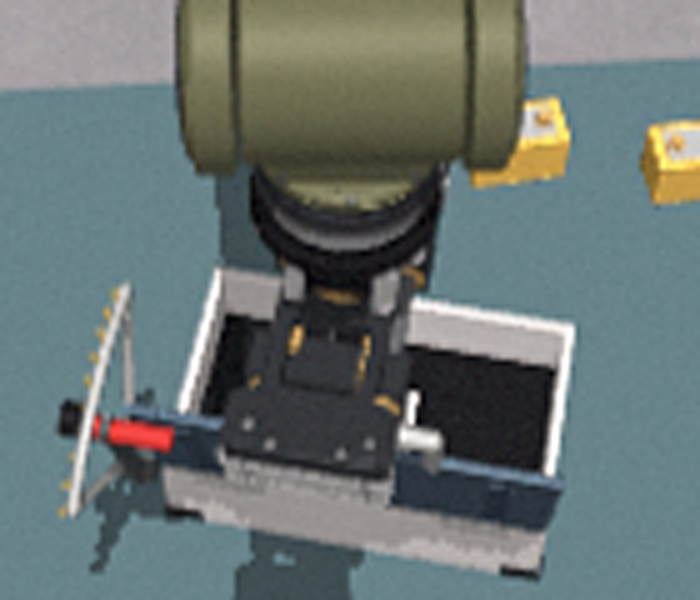

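jog_arm(series=[0,0,0,0,0,0.015,-0.1,0,0,0,0,0,0.04,-0.1,0,0,0,0,0,0.07,-0.1,0,0,0,-0.03,0.02,0.08,0,0,0,-0.15,-0.08,0.07,0.07,0.36,0,0,-0.3,-0.12,0.13,0.06,0.36,0,0,-0.45,-0.16,0.19,0.04,0.36,0,0,-0.602,-0.19,0.24,0.0,0.36,0,0,-0.602,-0.211,0.297,-0.06,0.36,0,0,-0.602,-0.211,0.297,-0.1,0.36,0,0,-0.602,-0.211,0.297,-0.125,0.36,0,0,-0.602,-0.211,0.297,-0.125,0.36,0,0,-0.602,-0.211,0.297,-0.125,0.36])

```text
clock: 19.68
eef_pos: [472.8, 302.3, 122.4]
eef_rot: [2.91, 1.568, 0.483]
wrist_force: [0.8, 0.3, 0.9]
finger_gap: 63.8
```

Run:
```python
from h import *
s=snap('scene'); cv2.imwrite('pics/s8.png',cv2.resize(s['color'][130:280,250:440],None,fx=4,fy=4,interpolation=cv2.INTER_CUBIC))
t=snap('top'); cv2.imwrite('pics/t8.png',cv2.resize(t['color'][80:230,170:400],None,fx=3.4,fy=3.4,interpolation=cv2.INTER_CUBIC))
st=manip.read_state(); print(st['clock'],st['eef_pos'],st['eef_rot'],st['wrist_force'],st['finger_gap'])
```

```text
19.775 [472.87514741 302.11106239 122.43049249] [2.90885282 1.56693675 0.48116901] [ 0.39131145 -0.66734101  0.75368668] 63.790884784734864
```

View pics/s8.png

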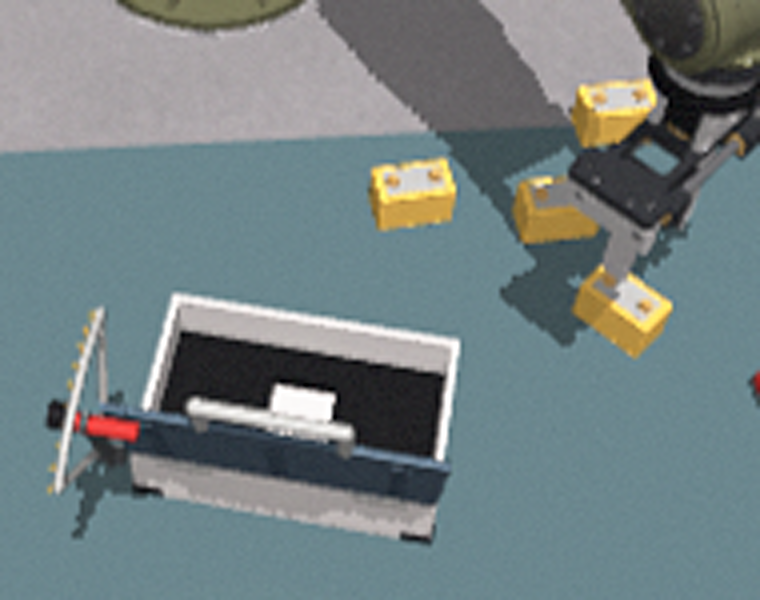

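View pics/t8.png

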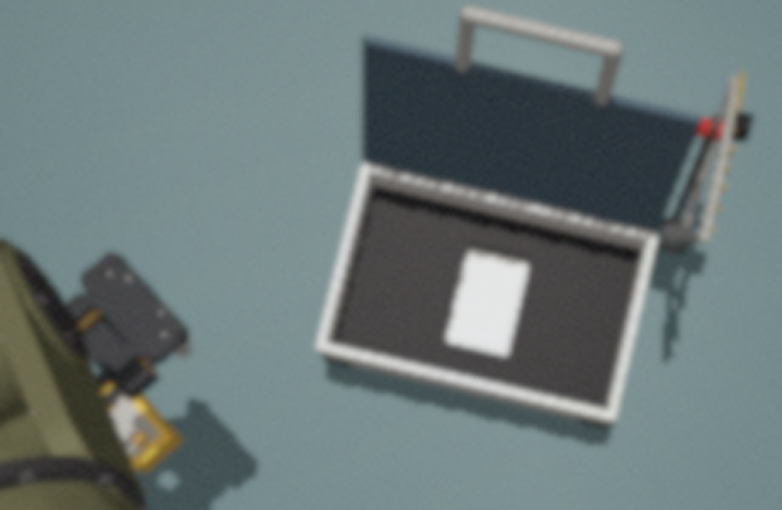

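Run:
```python
from h import *
t=dict(np.load('pics/top.npz'));s=dict(np.load('pics/scene.npz'))
T=lambda a:(170+a[0]/3.4-.35,80+a[1]/3.4-.35)
r=np.array([ray(t,*T(a),60)[:2] for a in[(363,163),(658,236),(614,420),(318,347)]]); print(np.round(r,1),r.mean(0),cv2.minAreaRect(r.astype(np.float32)))
e=r[0]-r[1]; print('yaw',np.arctan2(*( -e[0],e[1])), np.linalg.norm(e)); e=r[0]-r[3]; print(np.arctan2(e[1],e[0]),np.linalg.norm(e))
for z in (5,20):
    r=np.array([ray(t,*T(a),z)[:2] for a in[(468,249),(530,262),(510,357),(445,343)]]); print(z,np.round(r,1),r.mean(0)); e=r[0]-r[3]; print(np.linalg.norm(e),np.linalg.norm(r[0]-r[1]),np.arctan2(e[1],e[0]))
g=t['color'][150:190,290:335]; m=(g.min(2)>150).astype(np.uint8); 
ys,xs=np.nonzero(m); print(cv2.minAreaRect(np.c_[xs+290,ys+150].astype(np.float32)))
for z in(5,20): print(ray(t,xs.mean()+290,ys.mean()+150,z))
```

```text
[[652.1 126.1]
 [593.8 -86.7]
 [460.6 -50.1]
 [518.3 160.7]] [556.196086    37.50786332] ((556.3046264648438, 38.026329040527344), (220.65982055664062, 138.20205688476562), 74.66194152832031)
yaw -0.26769967440616294 220.65983788982467
-0.2523951463875879 138.21826795893244
5 [[598.6  51.4]
 [587.5   4.2]
 [514.6  21.5]
 [526.5  70.6]] [556.80434751  36.90102694]
74.594147505268 48.47670632594388 -0.2606995883176264
20 [[595.5  51.4]
 [584.5   4.9]
 [512.8  21.9]
 [524.5  70.3]] [554.31718089  37.15084641]
73.47743590405695 47.75098584849143 -0.2606995883176264
((309.9264221191406, 174.60479736328125), (23.985061645507812, 44.40630340576172), 28.739797592163086)
[553.28577438  40.53217603   5.        ]
[550.85128256  40.72763539  20.        ]
```

jog_arm(series=[0,0,0,-0.001,0,-0.04,0.36,0,0,0,-0.001,0,-0.07,0.36,0,0,0,-0.001,0,-0.084,0.36,0,0,0,-0.001,0,-0.084,0.36,0,0,0,-0.001,0,-0.084,0.36])

```text
clock: 20.4
eef_pos: [471.3, 302.5, 37.3]
eef_rot: [2.938, 1.569, 0.511]
wrist_force: [0.4, -0.1, 0.0]
finger_gap: 63.8
```

Run:
```python
from h import *
s=snap('scene'); cv2.imwrite('pics/s9.png',cv2.resize(s['color'][140:240,350:450],None,fx=6,fy=6,interpolation=cv2.INTER_CUBIC))
st=manip.read_state(); print(st['clock'],st['eef_pos'],st['eef_rot'],st['wrist_force'],st['finger_gap'])
```

```text
20.45 [471.19037425 302.52297165  37.19854993] [2.93456032 1.56856037 0.50770007] [ 1.56812286  0.98751244 -0.29880536] 64.21821987044608
```

View pics/s9.png

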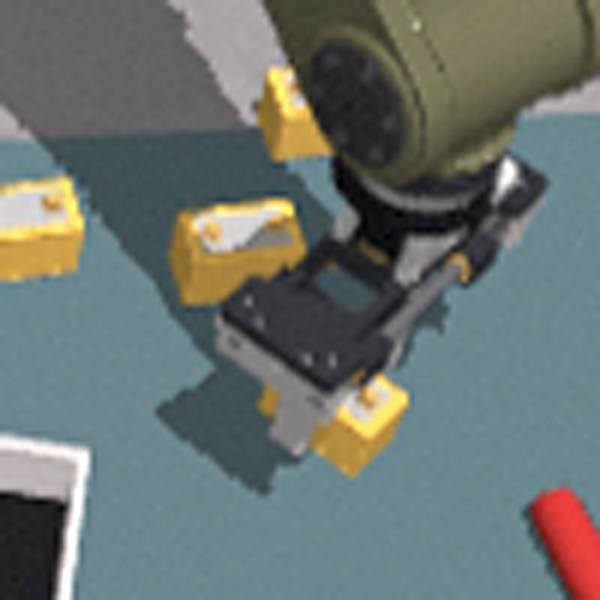

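jog_arm(series=[0,0,0,0,0,0.001,0.2,0,0,0,0,0,0.001,0,0,0,0,0,0,0.001,-0.2,0,0,0,0,0,0.001,-0.4,0,0,0,0,0,0.001,-0.6,0,0,0,0,0,0.001,-0.6], squeeze=20)

```text
clock: 21.2
eef_pos: [470.5, 302.2, 36.8]
eef_rot: [-2.64, 1.571, 1.217]
wrist_force: [-1.3, -1.1, 1.7]
finger_gap: 35.9
```

jog_arm(series=[0,0,0,0,0,0.01,-0.6,0,0,0,0,0,0.04,-0.6,0,0,0,0,0,0.08,-0.6,0,0,0,0,0,0.115,-0.6,0,0,-0.15,0.01,-0.035,0.12,-0.6,0,0,-0.3,0.025,-0.08,0.12,-0.6,0,0,-0.45,0.04,-0.125,0.12,-0.6,0,0,-0.6,0.055,-0.17,0.12,-0.6,0,0,-0.75,0.07,-0.215,0.12,-0.6,0,0,-0.87,0.082,-0.25,0.12,-0.6,0,0,-0.97,0.0875,-0.2646,0.12,-0.6,0,0,-0.97,0.0875,-0.2646,0.12,-0.6,0,0,-0.97,0.0875,-0.2646,0.12,-0.6,0,0,-0.97,0.0875,-0.2646,0.12,-0.6])

```text
clock: 22.95
eef_pos: [557.8, 38.4, 156.9]
eef_rot: [-2.54, 1.571, 0.348]
wrist_force: [-0.4, -0.7, -1.2]
finger_gap: 35.4
```

Run:
```python
from h import *
s=snap('scene'); cv2.imwrite('pics/s10.png',cv2.resize(s['color'][140:280,250:410],None,fx=4,fy=4,interpolation=cv2.INTER_CUBIC))
t=snap('top'); cv2.imwrite('pics/t10.png',cv2.resize(t['color'][80:230,220:400],None,fx=4,fy=4,interpolation=cv2.INTER_CUBIC))
st=manip.read_state(); e=st['eef_rot']; print(st['clock'],st['eef_pos'],e,'yaw',e[2]-e[0]+np.pi/2,st['wrist_force'],st['finger_gap'])
```

```text
23.05 [557.81313613  38.21733389 156.83180359] [-1.97161086  1.5707602   0.9163959 ] yaw 4.458803084316859 [ 0.71757618  0.71858558 -1.20986392] 35.792181543035746
```

View pics/s10.png

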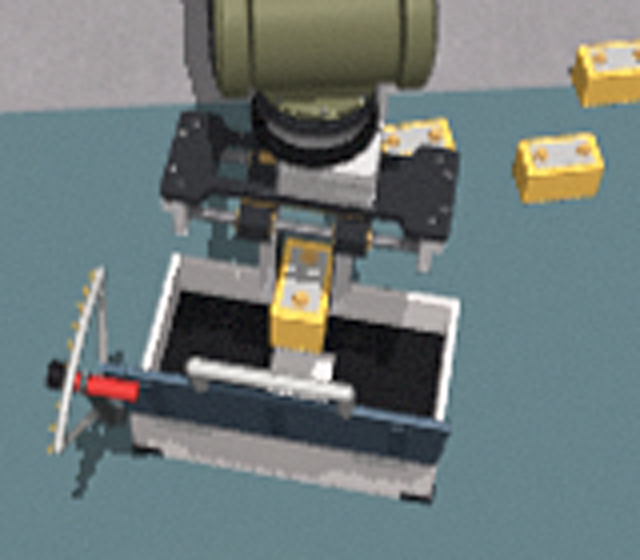

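View pics/t10.png

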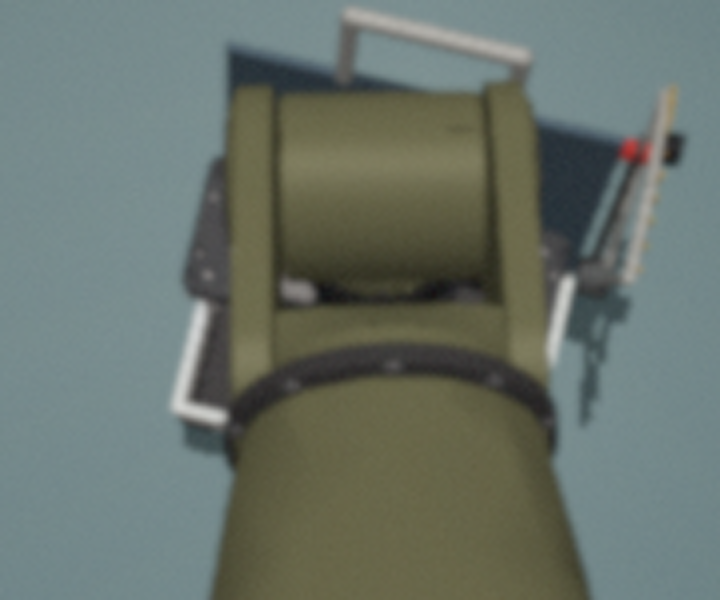

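Run:
```python
from h import *
t=dict(np.load('pics/top.npz'));s=dict(np.load('pics/scene.npz'))
def loc(q):
    e=q-[558.3,37.7,0]; return np.round([.968*e[0]-.251*e[1],.251*e[0]+.968*e[1],q[2]])
print('top view (case coords):')
for a in [(380,100),(380,120),(380,160),(380,220),(380,260),(380,290),(255,92),(255,110),(515,90),(515,110),(515,200),(250,200),(260,280),(515,290),(400,20),(440,30)]:
    q=w(t,220+a[0]/4,80+a[1]/4); print(a,loc(q))
print('scene')
for a in [(330,20),(330,70),(330,85),(320,100),(320,130),(320,145),(300,170),(300,190),(270,375),(230,20),(420,60),(430,190)]:
    q=w(s,250+a[0]/4,140+a[1]/4); print(a,loc(q))
```

```text
top view (case coords):
(380, 100) [ 24.   7. 431.]
(380, 120) [ 14.   5. 440.]
(380, 160) [ -2.   2. 443.]
(380, 220) [-23.  -3. 438.]
(380, 260) [-34.  -6. 422.]
(380, 290) [-35.  -7. 373.]
(255, 92) [ 16.  54. 432.]
(255, 110) [  7.  51. 439.]
(515, 90) [ 39. -41. 433.]
(515, 110) [ 28. -43. 444.]
(515, 200) [ -8. -50. 454.]
(250, 200) [-31.  43. 456.]
(260, 280) [-61.  32. 466.]
(515, 290) [-44. -56. 471.]
(400, 20) [129.  18. 243.]
(440, 30) [129.  -3. 241.]
scene
(330, 20) [ 22.  10. 435.]
(330, 70) [ 35.  13. 411.]
(330, 85) [ 30.  13. 393.]
(320, 100) [ 26.   8. 375.]
(320, 130) [ 32.  10. 358.]
(320, 145) [ 27.  10. 339.]
(300, 170) [ 34.  -0. 322.]
(300, 190) [ 24.  -1. 289.]
(270, 375) [125.   0. 243.]
(230, 20) [ 36. -40. 439.]
(420, 60) [ 24.  59. 417.]
(430, 190) [  1.  76. 279.]
```

jog_arm(series=[0,0,0,0.0003,-0.0006,-0.02,-0.6,0,0,0,0.0003,-0.0006,-0.05,-0.6,0,0,0,0.0003,-0.0006,-0.075,-0.6,0,0,0,0.0003,-0.0006,-0.09,-0.6,0,0,0,0.0003,-0.0006,-0.095,-0.6,0,0,0,0.0003,-0.0006,-0.095,-0.6])

```text
clock: 23.8
eef_pos: [558.5, 37.1, 62.2]
eef_rot: [-2.927, 1.57, -0.04]
wrist_force: [0.6, 1.0, -2.2]
finger_gap: 35.8
```

Run:
```python
from h import *
s=snap('scene'); cv2.imwrite('pics/s11.png',cv2.resize(s['color'][190:260,280:370],None,fx=8,fy=8,interpolation=cv2.INTER_CUBIC))
st=manip.read_state(); e=st['eef_rot']; print(st['clock'],st['eef_pos'],e,st['wrist_force'],st['finger_gap'])
```

```text
23.85 [558.6516052   37.06160322  62.49479989] [-2.85797247  1.56971369  0.02856601] [-1.14137144  0.6920944  -1.74332797] 35.84014911756679
```

View pics/s11.png

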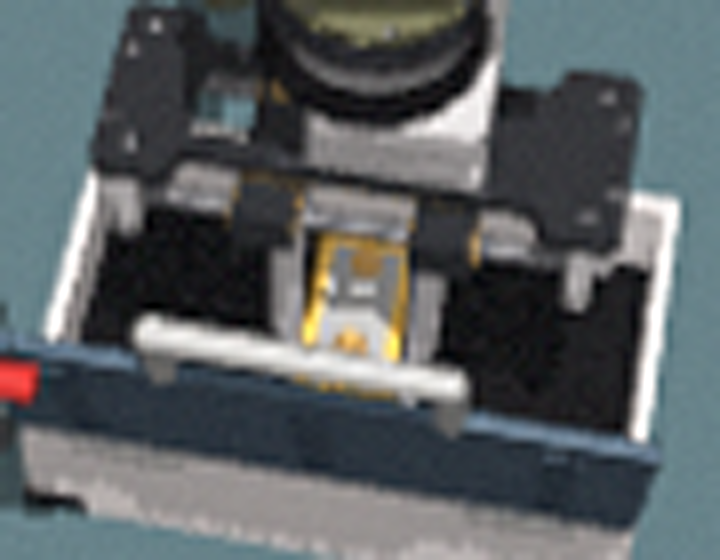

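jog_arm(series=[0,0,0,-0.0003,0.0003,-0.004,-0.6,0,0,0,-0.0003,0.0003,-0.008,-0.6,0,0,0,-0.0003,0.0003,-0.01,-0.6])

```text
clock: 24.22
eef_pos: [557.9, 37.3, 51.5]
eef_rot: [0.273, 1.571, -3.124]
wrist_force: [-0.5, -0.0, -1.5]
finger_gap: 36.0
```

jog_arm(series=[0,0,0,0,0,-0.003,-0.6,0,0,0,0,0,-0.006,-0.6,0,0,0,0,0,-0.008,-0.6,0,0,0,0,0,-0.008,-0.6])

```text
clock: 24.72
eef_pos: [557.9, 37.3, 43.6]
eef_rot: [0.179, 1.571, 3.066]
wrist_force: [1.0, -0.4, -1.0]
finger_gap: 36.0
```

Free so far, in the pocket, about 2 mm to go. Creep down.

jog_arm(series=[0,0,0,0,0,-0.0005,-0.6,0,0,0,0,0,-0.001,-0.6,0,0,0,0,0,-0.001,-0.6])

```text
clock: 25.1
eef_pos: [557.9, 37.3, 42.7]
eef_rot: [0.375, 1.571, -3.021]
wrist_force: [0.1, 0.7, -1.0]
finger_gap: 35.9
```

jog_arm(series=[0,0,0,0,0,-0.0003,-0.6,0,0,0,0,0,-0.0006,-0.6,0,0,0,0,0,-0.0006,-0.6])

```text
clock: 25.48
eef_pos: [557.9, 37.3, 42.1]
eef_rot: [1.211, 1.571, -2.186]
wrist_force: [0.1, -0.2, -2.4]
finger_gap: 36.1
```

jog_arm(series=[0,0,0,0,0,-0.0003,-0.6,0,0,0,0,0,-0.0005,-0.6,0,0,0,0,0,-0.0005,-0.6])

```text
clock: 25.85
eef_pos: [558.0, 37.3, 41.8]
eef_rot: [3.029, 1.571, -0.368]
wrist_force: [-1.4, -0.3, 1.9]
finger_gap: 35.9
```

jog_arm(series=[0,0,0,0,0,0,-0.2,0,0,0,0,0,0,-0.15,0,0,0,0,0,0,0,0,0,0,0,0,0,0.2,0,0,0,0,0,0,0.2,0,0,0,0,0,0.02,0.2,0,0,0,0,0,0.06,0.2,0,0,0,0,0,0.11,0.2,0,0,0,0,0,0.15,0.2])

```text
clock: 26.98
eef_pos: [558.0, 37.3, 193.7]
eef_rot: [-2.85, 1.57, 0.036]
wrist_force: [0.1, 0.5, 0.3]
finger_gap: 56.6
```

jog_arm(series=[0,0,0,-0.03,0.06,0,0.2,0,0,0,-0.07,0.12,0,0.2,0,0,0,-0.1,0.18,0,0.2,0,0,0,-0.12,0.23,0,0.2,0,0,0,-0.14,0.26,0,0.2,0,0,0,-0.14,0.26,0,0.2])

```text
clock: 27.72
eef_pos: [416.5, 299.3, 191.7]
eef_rot: [-1.242, 1.571, 1.648]
wrist_force: [0.4, 0.0, -0.2]
finger_gap: 56.6
```

Run:
```python
from h import *
s=snap('scene'); cv2.imwrite('pics/s12.png',cv2.resize(s['color'][180:270,250:390],None,fx=5,fy=5,interpolation=cv2.INTER_CUBIC))
t=snap('top'); cv2.imwrite('pics/t12.png',cv2.resize(t['color'][80:230,240:400],None,fx=4,fy=4,interpolation=cv2.INTER_CUBIC))
st=manip.read_state(); print(st['clock'],st['eef_pos'],st['wrist_force'])
g=(slice(155,195),slice(290,335)); 
for v in range(158,190,4): print([round(float(w(t,u,v)[2])) for u in range(294,330,3)])
```

```text
27.825 [417.94082897 297.26393215 191.6363854 ] [0.27558321 1.07509294 0.13602734]
[19, 20, 18, 17, 10, 42, 43, 51, 43, 43, 4, 18]
[23, 20, 21, 16, 6, 44, 45, 43, 43, 42, 4, 20]
[16, 17, 18, 20, 43, 1007, 44, 48, 50, 4, 18, 21]
[16, 21, 19, 12, 43, 44, 45, 45, 42, 6, 19, 17]
[18, 18, 17, 6, 46, 47, 44, 44, 44, 4, 23, 20]
[18, 18, 22, 6, 25, 40, 44, 46, 3, 21, 17, 16]
[19, 18, 18, 20, 18, 22, 4, 4, 2, 1007, 21, 15]
[19, 18, 16, 18, 17, 19, 21, 16, 18, 21, 17, 17]
```

View pics/s12.png

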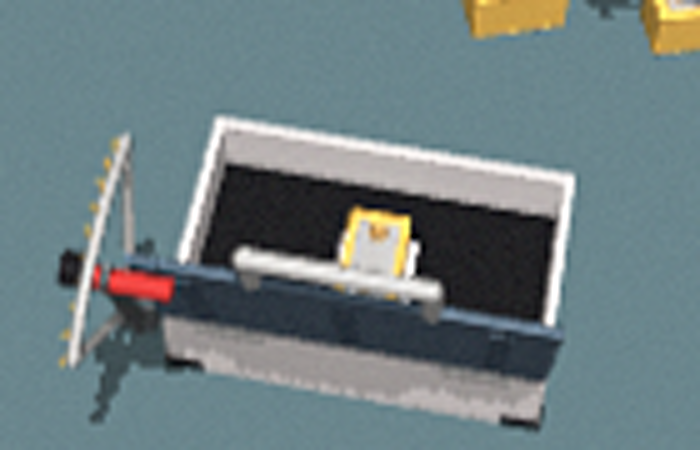

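View pics/t12.png

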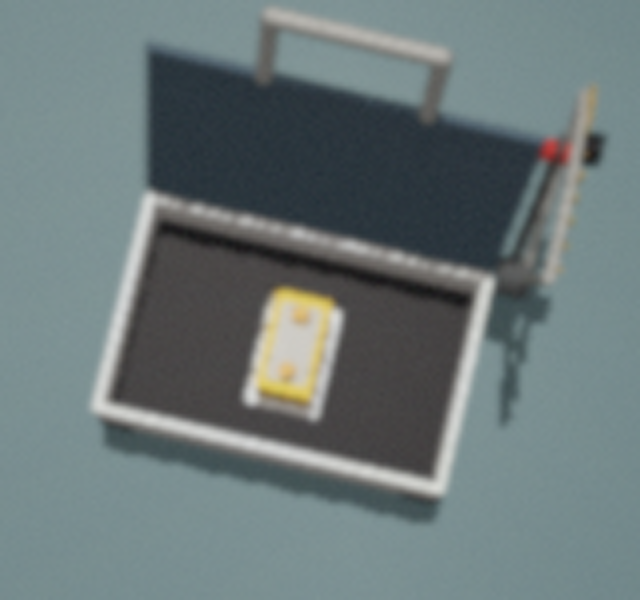

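jog_arm(series=[0,0,0,0,0,0,0.2,0,0,0,0,0,0,0.2,0,0,0,0,0,0,0.2,0,0,0,0,0,0,0.2])

```text
clock: 28.32
eef_pos: [418.1, 297.1, 191.6]
eef_rot: [-2.527, 1.571, 0.359]
wrist_force: [0.0, 0.7, -0.3]
finger_gap: 56.6
```

```bash
python3 -c "
from h import *
print(manip.read_state()['wrist_force'], manip.sign_off())"
```

```text
the job is handed in; nothing more can be done
[ 0.01770471  0.67287477 -0.25622787] None
```

The lid now leans on the red stop and the yellow module sits flat in the insert pocket. I handed the job in at about 28 s.

- **Lid:** I guided it back by the handle until it met the stop at about 1.89 rad. I pressed at about 5 N (readings 5.0 to 6.3 N) for a little over half a second. I then eased off to under 1 N before opening the fingers. The last pictures show it resting on the red pin.
- **Module:** I took the one farthest from the base, 556 mm out at top-view pixel (207, 205). I lowered it until the force rose by about 3.5 N, then let go. In the last images its top is at about 44 to 45 mm (45 expected), connectors up, and aligned inside the pocket.
- **Bystanders:** I never moved towards the spool, jar or screwdriver, but I did not measure them again at the end.

**Disagreements:**
- While the lid was going up (at about 0.85 rad), the force along the lid reached about 30 N for a moment. The handle was creeping between the pads, by about 5 mm over the whole swing. I relaxed it and corrected the path, and readings after that stayed within about 7 N until the stop.
- The camera positions were off from what the arm felt by about 1.5 mm. I allowed for this when picking up and placing the module.

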